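# Finish the lamp display board in a lighting aisle

### The arm

A 7-joint arm with a two-finger parallel gripper is mounted at the origin on the work surface. World frame = base frame: x ahead of the robot, y to its left, z up, the work surface at z = 0. Lengths are in m, angles in rad, forces in N, time in s.
With the tool pointing down it reaches from about 0.35 to 0.9 m from the base axis. Payload 7.2 kg.
Tool frame: the origin (TCP) lies on the centre line of the jaws, within the pads' length; the fingertips stand arm.tips_ahead ahead of it and the grasp point (between the pads) lies 6 mm ahead of it (arm.tips_ahead is the distance from the TCP to the fingertips, in m); z points along the fingers, x is the direction in which the jaws open and shut, and the axes are right-handed (so a half turn about z gives the same grasp; the last joint's range is limited). The gripper opens to 88 mm and grips with 3 to 60 N. Pads are 20 mm wide; open, the fingers measure 115 mm over their backs; the gripper's body (75 mm by 178 mm) begins 61 mm behind the grasp point.
Start: joints at [-1.315, 0.411, -0.013, 1.596, 0.006, 1.134, -0.082], TCP at [0.199, 0.593, 0.248] pointing down, gripper open.
Joint ranges: [-2.95, 2.95], [-0.29, 1.99], [-1.47, 1.44], [0.14, 2.54], [-1.03, 4.17], [0.13, 1.85], [-2.86, 2.86]. Speed limits (rad/s): [2.39, 2.39, 3.01, 3.01, 3.14, 3.14, 3.14].

### API

Orientations are given as [roll, pitch, yaw] about the fixed x, y, z axes, in that order (R = Rz(yaw) Ry(pitch) Rx(roll)).
In Python, from plant import status, eyes, workorder, arm gives the robot as it stands.
- The arm moves only by the tool move_arm, never from a script. Its argument "targets" is a list of rows, each a list of 3 entries, a list of its own where there are three numbers: the shift along the tool's x, y, z in cm, then the turn, a rotation vector about the tool's x, y, z in rad, then the opening, from 0 (shut) to 1 (fully open). In form: [[[tx, ty, tz], [wx, wy, wz], jaw], ...]. A call has 1 to 10 rows; each row is the pose to reach, as a shift and turn from the pose measured when the call began, along the tool's axes at that moment; what a row does not reach only later rows make up. A row lasts 1/8 s, in which the tool goes at most 62.5 mm and 10.7 degrees, less where a joint would pass 70% of its speed; a pose out of reach is approached as far as the arm can. A call with a gripper value outside its range is refused whole. The fingers move at their own pace and stop on an object; "force" is the grip in N (left out, the last holds). Time passes only in rows, so rows that repeat a pose let the fingers close. It gives the time, the measured TCP pose, the force and the opening at its end, in the units of the state.
- status.observe(): the state, without advancing time (a new reading comes with each control period).
- eyes.get_image(name): name is "scene" or "top" or "wrist"; returns the picture (400x640x3 uint8, red, green, blue); there is no depth.
- eyes.camera_model(name): a dict with "mtx" (3x3 intrinsics, pixels), "rvec" (rotation vector, rad) and "tvec" (3), from world to camera coordinates, as OpenCV has them; the wrist camera has in their place "hand_eye" (4x4, takes a point from camera to tool coordinates, whose origin is the TCP and whose axes are the tool frame's). Camera axes: x right, y down, z forward; pixel columns grow to the right and rows downward; lengths in m; the calibration is good to about 2 mm. A picture is of the moment at which its call begins: read the wrist's pose just before it. camera_model takes no time and is no camera call.
- workorder.sign_off(): hands the job in, once; it reports no verdict.
The state is a dict: "time_s": time; "qpos": joint angles; "dq": joint speeds; "joint_torque": joint torques, N m; "tcp_pos": TCP position; "tool_rot": TCP orientation; "ft_force": force on the tool from outside, world axes, zero at the start; "torque": the same for the moment, N m; "grip_width": finger opening in m.
Only numpy, scipy, OpenCV 4.12 (cv2) and the standard library are available. Lean on these libraries where they do the work, as an engineer would, in place of code of your own. Each camera call takes 0.05 s, during which the arm holds its last target.

### The job

Finish the lamp display on the grey board. Lower the white shade onto the round lamp base, its two ears through the gaps in the rim, and turn it clockwise (seen from above) a quarter turn to its stop; stand the large carton midway between the two lamps, in line with them and its long sides parallel to the board's long edges, with the small carton squarely on its middle; and set the round dimmer on the board straight in front of the round base (towards the board's front edge, by the robot), about 30 mm clear of it. Keep things upright and leave the tape roll and screwdriver alone.

Things in the scene. Friction and masses are not known exactly. Their poses are not given: they have to be found in the camera images.
- board: Fixed grey display board on the counter, 250 (its x) by 360 mm (its y), 18 mm thick. Origin at the centre of its underside; x points from its front long edge (aluminium strip, nearest the robot) to the back, z up. Two lamps are screwed on it at x = 35 mm, y = +130 and -130 mm; which is where changes.
- lamp_base: Fixed dark round lamp base on the board, 94 mm wide, 46 high. Origin: centre of its underside, z up. Open cup, floor 33 mm above the origin. A rim (opening 68 mm, top at 46 mm, 4 thick) overhangs a channel 86 wide, 9 high. Two gaps in the rim at its +x and -x, 24 mm wide, pass the shade's ears; from there the shade turns freely, clockwise from above only, to stops at 90 degrees (ears on y).
- shade: Loose white shade, upright cylinder 62 mm wide, 95 high (straight to 84), closed top, steel collar with two steel ears at the foot, 0.16 kg. Origin: centre of its underside, z up. The ears, at its +x and -x, reach 39.5 mm from the axis, 12 wide, 6 high. Fitted, its underside rests on the cup's floor, 13 mm lower than with its ears on top of the rim.
- twin_carton: Loose large white bulb carton with two bulb pictures on each long face and a grey band: 110 mm (its x) by 60 mm (its y), 84 mm high, 0.16 kg. Origin at the centre of its underside, z up.
- single_carton: Loose small white bulb carton with one bulb picture: 52 mm by 52 mm (x, y), 62 mm high, 0.07 kg. Origin at the centre of its underside, z up.
- dimmer: Loose round wireless dimmer, a flat white puck 45 mm in diameter and 24 mm high with an aluminium disc on top; 0.06 kg. Origin at the centre of its underside, z up.
- ball_lamp: Fixed finished lamp: white ball of 84 mm diameter over a dark square foot of 86 mm, 110 mm high in all, on the board. Origin at the centre of its underside, z up.
- tape_roll: Bystander, loose: brown roll of tape lying flat, 64 mm in diameter, 20 mm high. Origin at the centre of its underside.
- screwdriver: Bystander, loose: screwdriver 190 mm long with a black handle, lying on the counter along its x axis.
Things that resemble listed ones, but are neither listed nor needed, are in the scene too. Leave any brown look-alike of the single_carton alone.

How it is judged:
At the end, for the whole second after the job is handed in: Shade down in the cup (4 mm), on axis (6 mm), turned 65 degrees or more. Large carton on the board midway (14 mm), in the row (15 mm), parallel (12 deg). Small carton on it, centred (13 mm), square (14 deg). Dimmer on the board before the base: 15 mm sideways, gap 14 to 46 mm. All at rest (horizontal distance between shade and lamp_base below 0.006 m and z of shade in the frame of lamp_base between 0.029 and 0.037 m and angle between the x axis of shade and the x axis of lamp_base, either way round above 1.13 rad and angle between shade's own z axis and vertical below 0.09 rad and x of twin_carton in the frame of board between 0.02 and 0.05 m and y of twin_carton in the frame of board between -0.014 and 0.014 m and z of twin_carton in the frame of board between 0.014 and 0.022 m and angle between the x axis of twin_carton and the y axis of board, either way round below 0.21 rad and angle between each of twin_carton, single_carton, dimmer's own z axis and vertical below 0.05 rad and horizontal distance between single_carton and twin_carton below 0.013 m and z of single_carton in the frame of twin_carton between 0.08 and 0.088 m and (angle between the x axis of single_carton and the x axis of twin_carton, either way round below 0.25 rad or angle between the x axis of single_carton and the x axis of twin_carton, either way round above 1.32 rad) and x of dimmer in the frame of board between -0.081 and -0.049 m and z of dimmer in the frame of board between 0.014 and 0.022 m and ((y of lamp_base in the frame of board above 0 m and y of dimmer in the frame of board between 0.115 and 0.145 m) or (y of lamp_base in the frame of board below 0 m and y of dimmer in the frame of board between -0.145 and -0.115 m)) and linear speed of each of shade, twin_carton, single_carton, dimmer below 0.02 m/s); the robot touches nothing.
It fails at once if the tape roll was moved (distance of tape_roll from where it was at the start of the episode above 0.015 m).
It fails at once if the screwdriver was moved (distance of screwdriver from where it was at the start of the episode above 0.015 m).
It fails at once if one of the four things was tipped over (angle between any of shade, twin_carton, single_carton, dimmer's own z axis and vertical above 0.6 rad).
It also fails if it takes over 120 s, if anything falls off the work surface, if the arm or the gripper's body presses on something with over 40 N, if the wrist force passes 120 N, or if a joint passes its speed limit or range.

## Working session

There is one attempt and no reset: what is moved stays moved. The work goes in short steps, Python scripts to look and compute and a tool call to move; the robot and the scene stay as the last step left them, time stands still between calls to the robot, and variables do not carry over. Pictures are saved under pics/ and viewed, and the job is handed in when it is done.

Besides the shell and the picture viewer there is one more tool, called after "Request:" by a JSON object that holds its "op" and its "data". move_arm: Moves the arm, as the interface text tells. Its arguments: {"type":"object","properties":{"targets":{"type":"array"},"force":{"type":"number"}},"required":["targets"]}

```bash
mkdir -p pics; ls
python3 - <<'E'
from plant import status, eyes, workorder, arm
import cv2
print(status.observe(), arm.tips_ahead)
for n in ("scene","top"):
    cv2.imwrite(f"pics/{n}0.png",eyes.get_image(n)[:,:,::-1]); 
for n in ("scene","top","wrist"): print(n,eyes.camera_model(n))
E
```

```text
pics
{'time_s': 0.0, 'qpos': array([-1.31518485,  0.41188093, -0.01270155,  1.59701801,  0.00558854,
        1.13431211, -0.0822061 ]), 'dq': array([-2.95587672e-03,  1.79946146e-03,  2.55934715e-04,  1.34163772e-03,
       -3.98453098e-04,  4.62373705e-05,  1.86556662e-03]), 'joint_torque': array([-1.10772646e-03, -5.87950659e+01,  6.41364846e-01, -2.91062790e+01,
       -5.37733140e-02,  1.84657745e-02,  1.58904595e-04]), 'tcp_pos': array([0.19875735, 0.59206972, 0.24683158]), 'tool_rot': array([3.14148653e+00, 1.57937668e-03, 1.24698872e+00]), 'ft_force': array([-0.01029549, -0.30602498,  0.09206949]), 'torque': array([-0.00522164,  0.02408149, -0.01431622]), 'grip_width': 0.08779879503133799} 0.025
scene {'mtx': array([[409.2868101 ,   0.        , 318.44267026],
       [  0.        , 409.2868101 , 196.17045954],
       [  0.        ,   0.        ,   1.        ]]), 'rvec': array([ 1.9138889 ,  1.14540994, -0.63524322]), 'tvec': array([-0.2458373 , -0.20892474,  1.42321828])}
top {'mtx': array([[480.66852206,   0.        , 319.8890521 ],
       [  0.        , 480.66852206, 199.09669433],
       [  0.        ,   0.        ,   1.        ]]), 'rvec': array([ 2.18108717, -2.15004626,  0.14492807]), 'tvec': array([-0.00927125,  0.53375988,  1.10092561])}
wrist {'mtx': array([[338.06041822,   0.        , 321.80560486],
       [  0.        , 338.06041822, 200.5712635 ],
       [  0.        ,   0.        ,   1.        ]]), 'hand_eye': array([[ 9.99999969e-01,  2.44950427e-04, -3.53871106e-05,
        -1.23183763e-03],
       [-2.29272373e-04,  9.70705968e-01,  2.40270412e-01,
        -6.62880477e-02],
       [ 9.32048194e-05, -2.40270396e-01,  9.70705995e-01,
        -1.36845347e-01],
       [ 0.00000000e+00,  0.00000000e+00,  0.00000000e+00,
         1.00000000e+00]])}
```

View pics/scene0.png

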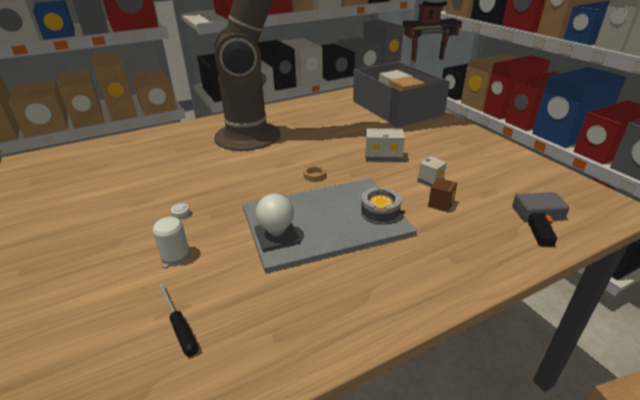

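View pics/top0.png

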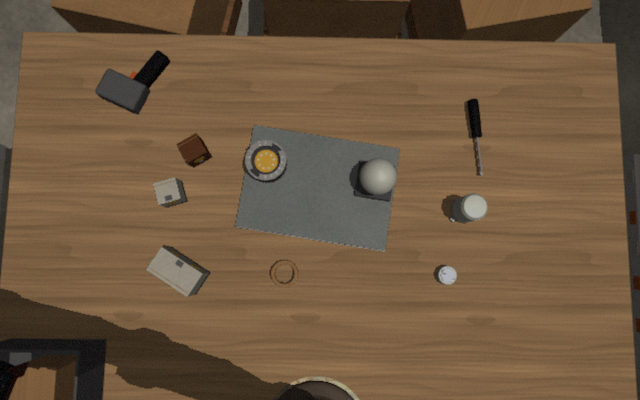

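```bash
cat > h.py <<'E'
import numpy as np, cv2
from scipy.spatial.transform import Rotation as R
from plant import status, eyes, workorder, arm
def cam(name,st=None):
    m=eyes.camera_model(name); K=m["mtx"]
    if "rvec" in m:
        Rm=cv2.Rodrigues(m["rvec"])[0]; return K,Rm,np.array(m["tvec"]).ravel()
    st=st or status.observe()
    T=np.eye(4);T[:3,:3]=R.from_euler("xyz",st["tool_rot"]).as_matrix();T[:3,3]=st["tcp_pos"]
    I=np.linalg.inv(T@m["hand_eye"]); return K,I[:3,:3],I[:3,3]
def bp(c,u,v,z):
    K,Rm,t=c; d=Rm.T@np.linalg.inv(K)@np.array([u,v,1.]); o=-Rm.T@t
    return o+d*(z-o[2])/d[2]
def pj(c,P):
    K,Rm,t=c; p=(K@(Rm@np.atleast_2d(P).T+t[:,None])).T; return p[:,:2]/p[:,2:]
def snap(name,fn,crop=None,s=1):
    st=status.observe(); im=eyes.get_image(name)[:,:,::-1].copy()
    cv2.imwrite("pics/raw_"+fn,im)
    if crop: im=im[crop[1]:crop[3],crop[0]:crop[2]]
    cv2.imwrite("pics/"+fn,cv2.resize(im,None,fx=s,fy=s,interpolation=cv2.INTER_CUBIC))
    return cam(name,st)
E
python3 - <<'E'
from h import *
im=cv2.imread("pics/top0.png")
cv2.imwrite("pics/tA.png",cv2.resize(im[120:310,135:295],None,fx=5,fy=5,interpolation=cv2.INTER_CUBIC)[:, :][:600*2:,:] if 0 else cv2.resize(im[120:310,135:295],None,fx=3.15,fy=3.15,interpolation=cv2.INTER_CUBIC))
cv2.imwrite("pics/tB.png",cv2.resize(im[120:310,230:500],None,fx=2.9,fy=2.9,interpolation=cv2.INTER_CUBIC))
c=cam("top"); print(-c[1].T@c[2])
for p in [(320,380),(254,125),(399,148),(235,228),(386,250)]: print(p,bp(c,*p,0.018))
print(-cam("scene")[1].T@cam("scene")[2])
E
```

```text
[0.39780292 0.01258011 1.15698632]
(320, 380) [ 0.11953911 -0.00765879  0.018     ]
(254, 125) [0.71427709 0.16058294 0.018     ]
(399, 148) [ 0.66320694 -0.19187082  0.018     ]
(235, 228) [0.46368814 0.19793927 0.018     ]
(386, 250) [ 0.41685407 -0.15955003  0.018     ]
[ 1.27095411 -0.37594458  0.61071852]
```

View pics/tA.png

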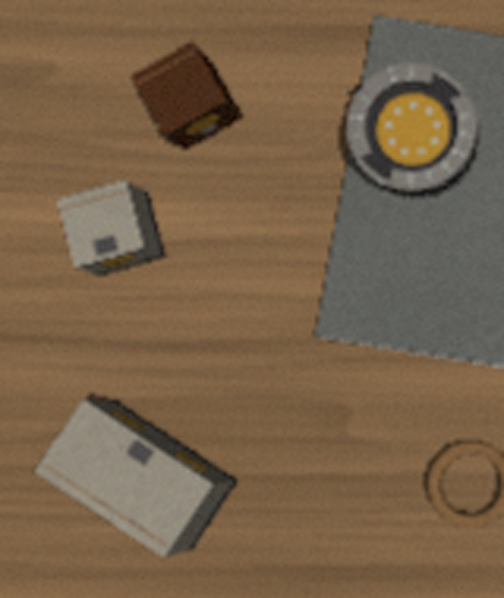

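View pics/tB.png

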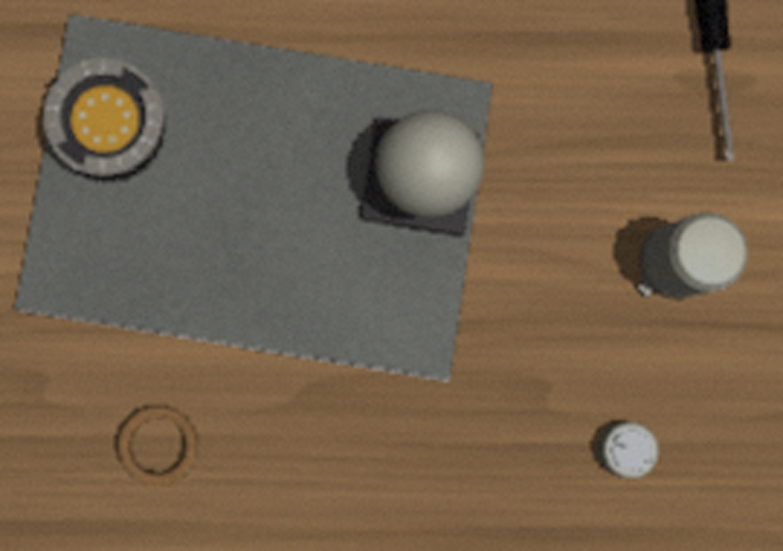

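Run:
```python
from h import *
c=cam("top")
B=lambda x,y,z:bp(c,230+x/2.9,120+y/2.9,z)
A=lambda x,y,z:bp(c,135+x/3.15,120+y/3.15,z)
P=np.array([B(70,15,.018),B(492,85,.018),B(448,380,.018),B(15,307,.018)])
print(P.round(4), [np.linalg.norm(P[i]-P[i-1]).round(4) for i in range(4)])
# fit board
L=np.array([[.125,.18],[.125,-.18],[-.125,-.18],[-.125,.18]])
z1=L@[1,1j]; z2=P[:,:2]@[1,1j]; th=np.angle(np.vdot(z1,z2-z2.mean())); o=z2.mean()
print("board",o,th, abs(z2-o-z1*np.exp(1j*th)))
for n,l in dict(base=.035+.13j,ball=.035-.13j,twin=.035,dim=-.065+.13j).items(): print(n,(o+l*np.exp(1j*th)).round(4))
print("base px",A(410,128,.064), B(104,119,.064))
g=A(445,85,.06)-A(380,163,.06); print("gap dir",np.arctan2(g[1],g[0]))
print("shade top",B(709,252,.095),"ear",B(645,290,.004))
print("dimmer",B(631,450,.024))
t=np.array([A(92,397,.084),A(38,469,.084),A(165,555,.084),A(222,478,.084)]);print("twin",t.round(4),t.mean(0)); d=t[3]-t[0];print(np.arctan2(d[1],d[0]), np.linalg.norm(d),np.linalg.norm(t[1]-t[0]))
t=np.array([A(58,199,.062),A(129,181,.062),A(145,243,.062),A(75,266,.062)]);print("single",t.round(4),t.mean(0)); d=t[1]-t[0];print(np.arctan2(d[1],d[0]),np.linalg.norm(d),np.linalg.norm(t[3]-t[0]))
t=A(470,480,.02);print("tape",t)
t=np.array([A(133,77,.062),A(193,43,.062),A(236,106,.062),A(175,142,.062)]);print("brown",t.mean(0))
print("sd",B(730,158,.01),B(700,5,0.01))
```

```text
[[ 0.7139  0.1602  0.018 ]
 [ 0.66   -0.1934  0.018 ]
 [ 0.4144 -0.156   0.018 ]
 [ 0.4687  0.1977  0.018 ]] [np.float64(0.248), np.float64(0.3578), np.float64(0.2485), np.float64(0.3578)]
board (0.5642427147576315+0.0021369970424939405j) -0.1517539872972085 [0.00149323 0.00138668 0.0013095  0.00152241]
base (0.6185+0.1254j)
ball (0.5792-0.1317j)
twin (0.5988-0.0032j)
dim (0.5196+0.1405j)
base px [0.61751988 0.1263677  0.064     ] [0.61660836 0.12472099 0.064     ]
gap dir -0.6627859918821153
shade top [ 0.51395183 -0.34604998  0.095     ] ear [ 0.49129881 -0.32247326  0.004     ]
dimmer [ 0.3601714  -0.30277878  0.024     ]
twin [[0.4178 0.342  0.084 ]
 [0.3672 0.377  0.084 ]
 [0.3093 0.2859 0.084 ]
 [0.3627 0.2487 0.084 ]] [0.36425124 0.31340005 0.084     ]
-2.10367283201946 0.10838600687190944 0.06141096813739366
single [[0.5612 0.3809 0.062 ]
 [0.5753 0.3301 0.062 ]
 [0.5299 0.3163 0.062 ]
 [0.5124 0.366  0.062 ]] [0.54468294 0.34832635 0.062     ]
-1.3005035943286167 0.05271175816935586 0.051065388839965406
tape [0.36152456 0.07930266 0.02      ]
brown [0.64219216 0.29294575 0.062     ]
sd [ 0.6027531  -0.39443677  0.01      ] [ 0.73411116 -0.37240179  0.01      ]
```

```bash
cat >> h.py <<'E'
def d(*tg):
    st=status.observe(); R0=R.from_euler("xyz",st["tool_rot"])
    print("t",round(st["time_s"],2),"pos",st["tcp_pos"].round(4),"yaw",st["tool_rot"].round(3),"q7",st["qpos"][6].round(2),"w",st["grip_width"].round(4),"F",st["ft_force"].round(1))
    for x,y,z,yaw in tg:
        s=R0.inv().apply(np.array([x,y,z])-st["tcp_pos"])*100
        w=(R0.inv()*R.from_euler("xyz",[np.pi,0,yaw])).as_rotvec()
        print(s.round(2).tolist(),w.round(3).tolist())
E
python3 -c "
from h import *
d((.364,.313,.2,-.533),(.364,.313,.066,-.533))"
```

```text
Traceback (most recent call last):
  File "h.py", line 24, in d
    print("t",round(st["time_s"],2),"pos",st["tcp_pos"].round(4),"yaw",st["tool_rot"].round(3),"q7",st["qpos"][6].round(2),"w",st["grip_width"].round(4),"F",st["ft_force"].round(1))
                                                                                                                               ^^^^^^^^^^^^^^^^^^^^^^
AttributeError: 'float' object has no attribute 'round'
```

```bash
sed -i 's/st\["grip_width"\].round(4)/round(st["grip_width"],4)/' h.py
python3 -c "
from h import *
d((.364,.313,.2,-.533),(.364,.313,.066,-.533))"
```

```text
t 0.1 pos [0.1988 0.5921 0.2469] yaw [3.141e+00 1.000e-03 1.247e+00] q7 -0.08 w 0.0878 F [-0.  -0.3 -0. ]
[-21.2, 24.54, 4.72] [0.001, 0.001, 1.78]
[-21.18, 24.54, 18.12] [0.001, 0.001, 1.78]
```

Request:
{"op": "move_arm", "data": {"targets": [[[-21.2,24.5,4.7],[0,0,1.78],1],[[-21.2,24.5,4.7],[0,0,1.78],1],[[-21.2,24.5,4.7],[0,0,1.78],1],[[-21.2,24.5,4.7],[0,0,1.78],1],[[-21.2,24.5,4.7],[0,0,1.78],1],[[-21.2,24.5,4.7],[0,0,1.78],1],[[-21.2,24.5,4.7],[0,0,1.78],1],[[-21.2,24.5,4.7],[0,0,1.78],1],[[-21.2,24.5,4.7],[0,0,1.78],1],[[-21.2,24.5,4.7],[0,0,1.78],1]], "force": 20}}

```text
time_s: 1.35
tcp_pos: [0.3634, 0.313, 0.2]
tool_rot: [3.14, -0.0, -0.537]
ft_force: [-0.6, 0.1, -0.0]
grip_width: 0.0877
```

```bash
python3 -c "
from h import *
d((.364,.313,.2,-.533),(.364,.313,.066,-.533))
c=snap('wrist','w1.png')
t=.533
for s in [(55,30),(55,-30),(-55,-30),(-55,30)]:
    a=-2.104;p=np.array([.364+.001*(s[0]*np.cos(a)-s[1]*np.sin(a)),.313+.001*(s[0]*np.sin(a)+s[1]*np.cos(a)),.084]);print(pj(c,p))"
```

```text
t 1.35 pos [0.3634 0.313  0.2   ] yaw [ 3.14  -0.    -0.537] q7 -1.24 w 0.0877 F [-0.6  0.1 -0. ]
[0.05, -0.04, 0.0] [0.002, -0.0, -0.004]
[0.05, -0.06, 13.4] [0.002, -0.0, -0.004]
[[360.65238315 266.93301107]]
[[286.6211527  267.20143901]]
[[282.23792941 128.52952853]]
[[364.25866889 128.20240088]]
```

View pics/w1.png

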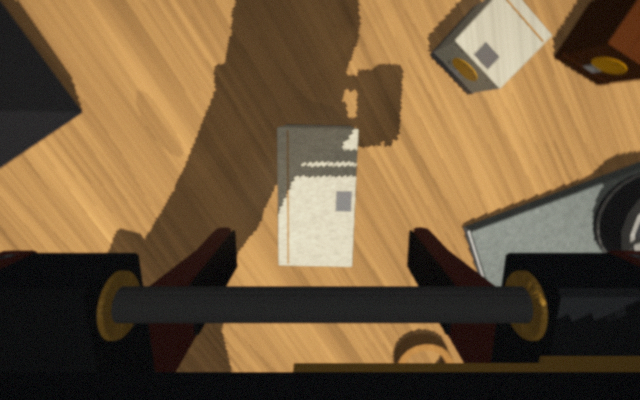

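Request:
{"op": "move_arm", "data": {"targets": [[[-0.3,0,5],[0,0,0],1],[[-0.3,0,10],[0,0,0],1],[[-0.3,0,13.4],[0,0,0],1],[[-0.3,0,13.4],[0,0,0],1],[[-0.3,0,13.4],[0,0,0],0.5],[[-0.3,0,13.4],[0,0,0],0.5],[[-0.3,0,13.4],[0,0,0],0.5],[[-0.3,0,13.4],[0,0,0],0.5],[[-0.3,0,13.4],[0,0,0],0.5]], "force": 20}}

```text
time_s: 2.52
tcp_pos: [0.3609, 0.315, 0.0671]
tool_rot: [3.141, 0.0, -0.54]
ft_force: [-2.1, -1.0, 7.2]
grip_width: 0.06
```

```bash
python3 -c "
from h import *
d((.364,.313,.16,-.533),(.599,-.003,.2,-.152),(.599,-.003,.086,-.152))"
```

```text
t 2.52 pos [0.3609 0.315  0.0671] yaw [ 3.141  0.    -0.54 ] q7 -1.13 w 0.06 F [-2.1 -1.   7.2]
[0.37, 0.01, -9.29] [0.0, 0.0, -0.007]
[36.78, 15.02, -13.29] [0.0, 0.0, -0.388]
[36.78, 15.02, -1.89] [0.0, 0.0, -0.388]
```

Request:
{"op": "move_arm", "data": {"targets": [[[0,0,-6],[0,0,0],0.5],[[0,0,-13.3],[0,0,0],0.5],[[4,1.6,-13.3],[0,0,-0.05],0.5],[[9,3.7,-13.3],[0,0,-0.12],0.5],[[14,5.7,-13.3],[0,0,-0.2],0.5],[[19,7.8,-13.3],[0,0,-0.3],0.5],[[24,9.8,-13.3],[0,0,-0.388],0.5],[[29,11.9,-13.3],[0,0,-0.388],0.5],[[33.5,13.7,-13.3],[0,0,-0.388],0.5],[[36.8,15.0,-13.3],[0,0,-0.388],0.5]]}}

```text
time_s: 3.78
tcp_pos: [0.6, -0.0053, 0.2002]
tool_rot: [3.141, -0.0, -0.154]
ft_force: [-0.5, 0.8, -2.7]
grip_width: 0.0594
```

```bash
python3 -c "
from h import *
d((.599,-.003,.088,-.152))
c=snap('wrist','w2.png')"
```

```text
t 3.77 pos [ 0.6    -0.0053  0.2002] yaw [ 3.141 -0.    -0.154] q7 -0.0 w 0.0594 F [-0.5  0.8 -2.7]
[-0.14, -0.22, 11.22] [0.001, -0.0, -0.002]
```

View pics/w2.png

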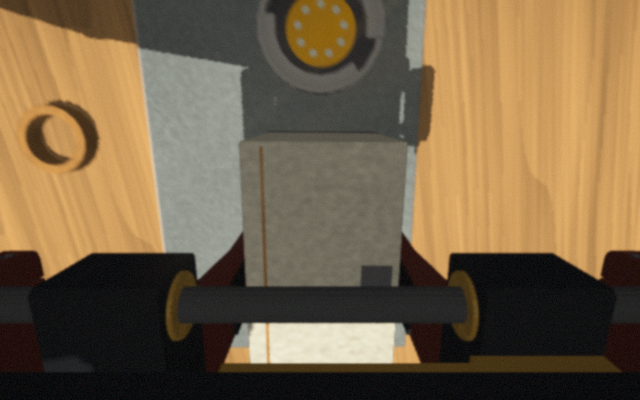

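```bash
python3 -c "
from h import *
c=cam('wrist')
for p in [(241,141),(406,141)]: print(bp(c,*p,.217))
print('base', bp(c,321,30,.051))
st=status.observe();print(st['tcp_pos'])
a=bp(c,241,141,.217);b=bp(c,406,141,.217);m=(a+b)/2; print(m, m-[.152*.055*-1,0,0]-[0,.055*.9885,0])
"
```

```text
[0.58148953 0.05039344 0.217     ]
[0.6386592  0.04132566 0.217     ]
base [0.6206809  0.11803566 0.051     ]
[ 0.60196679 -0.00958031  0.20047197]
[0.61007437 0.04585955 0.217     ] [ 0.61843437 -0.00850795  0.217     ]
```

```bash
python3 -c "
from h import *
d((.599,-.003,.086,-.152))"
```

```text
t 3.83 pos [ 0.602  -0.0096  0.2005] yaw [ 3.138e+00 -3.000e-03 -1.570e-01] q7 -0.0 w 0.0599 F [ 2.7 -3.2 -1.4]
[-0.43, -0.64, 11.44] [0.003, -0.003, -0.005]
```

Request:
{"op": "move_arm", "data": {"targets": [[[-0.43,-0.64,2],[0,0,0],0.5],[[-0.43,-0.64,5],[0,0,-0.005],0.5],[[-0.43,-0.64,8],[0,0,-0.005],0.5],[[-0.43,-0.64,10],[0,0,-0.005],0.5],[[-0.43,-0.64,10],[0,0,-0.005],0.5],[[-0.43,-0.64,10],[0,0,-0.005],0.5]]}}

```text
time_s: 4.58
tcp_pos: [0.5993, -0.0029, 0.1013]
tool_rot: [3.139, -0.004, -0.152]
ft_force: [0.4, 0.4, -2.1]
grip_width: 0.0601
```

```bash
python3 -c "
from h import *
d((.599,-.003,.085,-.152))"
```

```text
t 4.58 pos [ 0.5993 -0.0029  0.1013] yaw [ 3.139 -0.004 -0.152] q7 0.05 w 0.0601 F [ 0.4  0.4 -2.1]
[-0.04, 0.01, 1.63] [0.003, -0.004, -0.0]
```

Request:
{"op": "move_arm", "data": {"targets": [[[0,0,0.8],[0.003,-0.004,0],0.5],[[0,0,1.4],[0.003,-0.004,0],0.5],[[0,0,1.6],[0.003,-0.004,0],0.5],[[0,0,1.65],[0.003,-0.004,0],0.5],[[0,0,1.65],[0.003,-0.004,0],0.5]]}}

```text
time_s: 5.2
tcp_pos: [0.5992, -0.003, 0.0852]
tool_rot: [-3.141, 0.001, -0.152]
ft_force: [-3.2, -0.2, 4.3]
grip_width: 0.06
```

Request:
{"op": "move_arm", "data": {"targets": [[[0,0,0],[0,0,0],0.8],[[0,0,0],[0,0,0],0.9],[[0,0,0],[0,0,0],0.95],[[0,0,-2],[0,0,0],0.95],[[0,0,-5],[0,0,0],0.95],[[0,0,-10],[0,0,0],0.95],[[0,0,-15],[0,0,0],0.95],[[0,0,-15],[0,0,0],0.95]]}}

```text
time_s: 6.2
tcp_pos: [0.6016, -0.0036, 0.2408]
tool_rot: [-3.139, -0.008, -0.153]
ft_force: [-0.1, -0.0, -0.8]
grip_width: 0.0833
```

```bash
python3 -c "
from h import *
c=snap('top','t2.png',(230,110,500,300),2.9)
az=np.arctan2(-.303,.360);print(az)
d((.36,-.303,.15,-.7),(.36,-.303,.018,-.7))"
```

```text
-0.6996361962135867
t 6.25 pos [ 0.6003 -0.0032  0.2382] yaw [-3.14  -0.004 -0.153] q7 -0.02 w 0.0835 F [-1.   0.7  0.4]
[-19.23, 33.3, 8.68] [-0.003, -0.003, 0.548]
[-19.29, 33.32, 21.88] [-0.003, -0.003, 0.548]
```

View pics/t2.png

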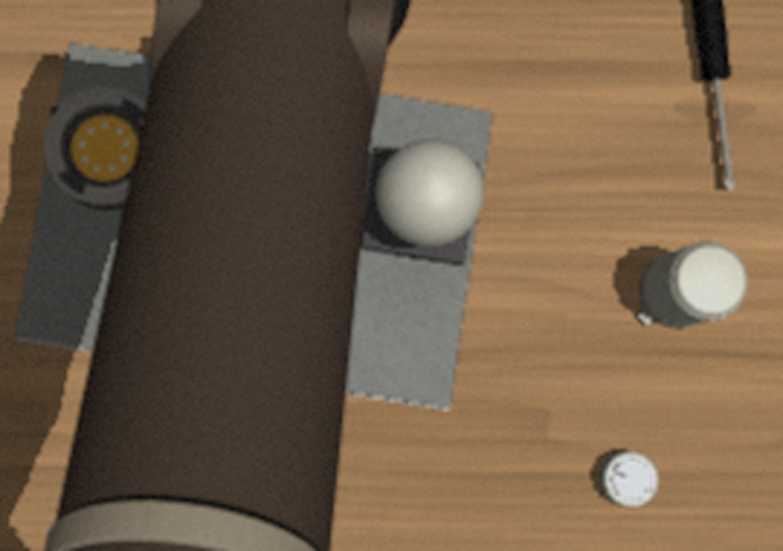

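```bash
python3 -c "
from h import *
d((.36,-.303,.15,.45))"
```

```text
t 6.25 pos [ 0.6003 -0.0032  0.2382] yaw [-3.14  -0.004 -0.153] q7 -0.02 w 0.0835 F [-1.   0.7  0.4]
[-19.23, 33.3, 8.68] [-0.001, -0.004, -0.602]
```

Request:
{"op": "move_arm", "data": {"targets": [[[-5,5,0],[0,0,-0.1],0.95],[[-9,10,0],[0,0,-0.2],0.95],[[-12,15,0],[0,0,-0.3],0.95],[[-14.5,20,0],[0,0,-0.4],0.95],[[-17,25,2],[0,0,-0.5],0.95],[[-18.5,30,5],[0,0,-0.6],0.95],[[-19.2,33.3,8.7],[0,0,-0.6],0.95],[[-19.2,33.3,8.7],[0,0,-0.6],0.95],[[-19.2,33.3,8.7],[0,0,-0.6],0.95],[[-19.2,33.3,8.7],[0,0,-0.6],0.95]]}}

```text
time_s: 7.5
tcp_pos: [0.3614, -0.3022, 0.1506]
tool_rot: [3.14, -0.006, 0.449]
ft_force: [0.4, 0.6, 0.7]
grip_width: 0.0833
```

```bash
python3 -c "
from h import *
c=snap('wrist','w3.png')
d((.36,-.303,.029,.45))
print(pj(c,[.36,-.303,.024]))
s=np.array([.514,-.346,0]);
print(pj(c,[s+[0,0,.095],s, s+.0395*np.array([np.cos(2.34),np.sin(2.34),0])]))
c=snap('top','t3.png',(230,110,500,300),2.9)
"
```

```text
t 7.55 pos [ 0.3614 -0.3022  0.1506] yaw [ 3.14  -0.006  0.45 ] q7 1.3 w 0.0831 F [-0.7  0.4 -0.4]
[-0.23, -0.01, 12.16] [0.001, -0.006, -0.0]
[[320.9788609  200.37850985]]
[[498.848164   377.12699279]
 [447.43885149 302.19653937]
 [437.65812889 265.71521035]]
```

View pics/w3.png

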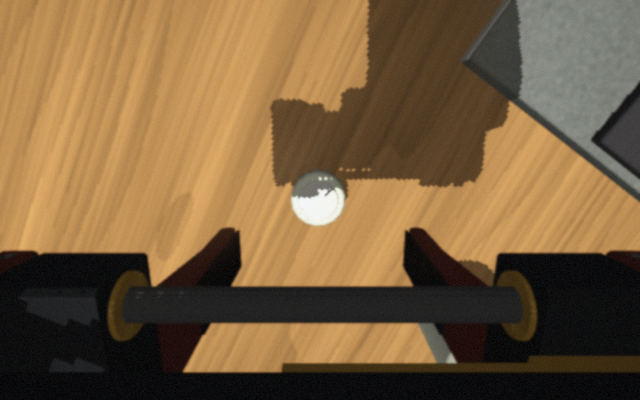

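View pics/t3.png

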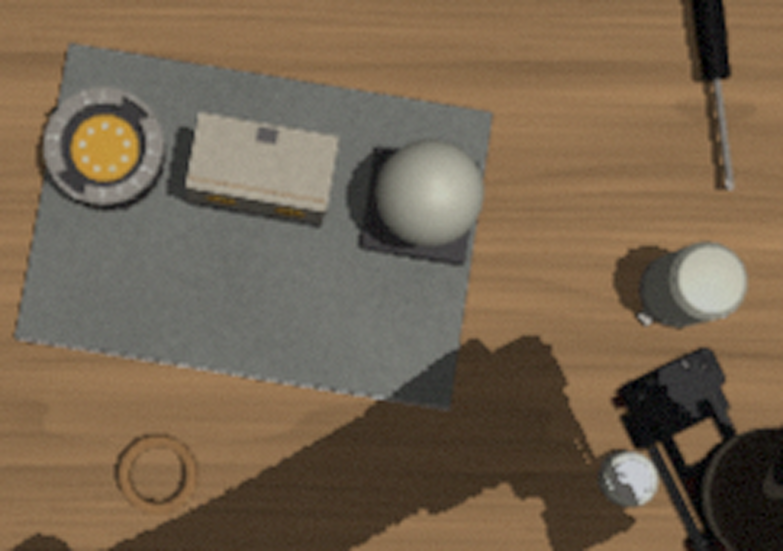

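Request:
{"op": "move_arm", "data": {"targets": [[[-0.3,0,5],[0,0,0],0.95],[[-0.3,0,9],[0,-0.006,0],0.95],[[-0.3,0,11.5],[0,-0.006,0],0.95],[[-0.3,0,12.15],[0,-0.006,0],0.95],[[-0.3,0,12.15],[0,-0.006,0],0.95],[[-0.3,0,12.15],[0,-0.006,0],0.4],[[-0.3,0,12.15],[0,-0.006,0],0.4],[[-0.3,0,12.15],[0,-0.006,0],0.4],[[-0.3,0,12.15],[0,-0.006,0],0.4],[[-0.3,0,12.15],[0,-0.006,0],0.4]]}}

```text
time_s: 8.85
tcp_pos: [0.3594, -0.3035, 0.0292]
tool_rot: [3.14, 0.0, 0.449]
ft_force: [0.5, 1.1, 2.7]
grip_width: 0.0447
```

```bash
python3 -c "
from h import *
d((.5196,.1405,.15,1.419),(.5196,.1405,.047,1.419))
c=cam('top')
t=np.array([bp(c,230+x/2.9,110+y/2.9,.102)[:2] for x,y in [(198,113),(338,135),(328,213),(187,189)]]);m=t.mean(0)
o=np.array([.56424,.00214]);th=-.1518
M=np.array([[np.cos(th),np.sin(th)],[-np.sin(th),np.cos(th)]]);print(m,M@(m-o)); e=t[1]-t[0]+t[2]-t[3]; print(np.arctan2(e[1],e[0])+np.pi/2)
"
```

```text
t 8.85 pos [ 0.3594 -0.3035  0.0292] yaw [3.14  0.    0.449] q7 1.48 w 0.0447 F [0.5 1.1 2.7]
[33.71, -33.01, -12.13] [0.001, 0.001, -0.97]
[33.72, -33.03, -1.83] [0.001, 0.001, -0.97]
[ 0.59976542 -0.00132808] [0.03564133 0.00194387]
-0.14857692528310773
```

Request:
{"op": "move_arm", "data": {"targets": [[[0,0,-5],[0,0,0],0.4],[[1,-1,-11],[0,0,0],0.4],[[5,-5,-13],[0,0,-0.15],0.4],[[9,-9,-13],[0,0,-0.3],0.4],[[13,-13,-13],[0,0,-0.45],0.4],[[17,-17,-13],[0,0,-0.6],0.4],[[21,-21,-13],[0,0,-0.75],0.4],[[25,-25,-13],[0,0,-0.9],0.4],[[29,-28.5,-13],[0,0,-0.97],0.4],[[32,-31.5,-13],[0,0,-0.97],0.4]]}}

```text
time_s: 10.1
tcp_pos: [0.5111, 0.1216, 0.1585]
tool_rot: [3.141, 0.001, 1.422]
ft_force: [-0.1, -1.0, -0.5]
grip_width: 0.0442
```

```bash
python3 -c "
from h import *
d((.5196,.1405,.060,1.419),(.5196,.1405,.047,1.419))"
```

```text
t 10.1 pos [0.5111 0.1216 0.1585] yaw [3.141e+00 1.000e-03 1.422e+00] q7 1.21 w 0.0442 F [-0.1 -1.  -0.5]
[2.01, 0.55, 9.85] [0.001, 0.001, 0.003]
[2.01, 0.55, 11.15] [0.001, 0.001, 0.003]
```

Request:
{"op": "move_arm", "data": {"targets": [[[2,0.55,2],[0,0,0],0.4],[[2,0.55,5],[0,0,0],0.4],[[2,0.55,8],[0,0,0],0.4],[[2,0.55,9.5],[0,0,0],0.4],[[2,0.55,10.3],[0,0,0],0.4],[[2,0.55,11.0],[0,0,0],0.4],[[2,0.55,11.15],[0,0,0],0.4],[[2,0.55,11.15],[0,0,0],0.4],[[2,0.55,11.15],[0,0,0],0.4]]}}

```text
time_s: 11.22
tcp_pos: [0.5199, 0.1405, 0.0475]
tool_rot: [3.14, 0.001, 1.421]
ft_force: [0.3, -0.7, -1.3]
grip_width: 0.0443
```

Request:
{"op": "move_arm", "data": {"targets": [[[0,0,0.08],[0,0,0],0.4],[[0,0,0.08],[0,0,0],0.4],[[0,0,0.08],[0,0,0],0.6],[[0,0,0.08],[0,0,0],0.7],[[0,0,0.08],[0,0,0],0.75],[[0,0,-2],[0,0,0],0.8],[[0,0,-5],[0,0,0],0.8],[[0,0,-11],[0,0,0],0.8],[[0,0,-17],[0,0,0],0.95]]}}

```text
time_s: 12.35
tcp_pos: [0.5193, 0.1405, 0.2189]
tool_rot: [3.141, 0.001, 1.421]
ft_force: [2.0, 0.4, -0.1]
grip_width: 0.0769
```

```bash
python3 -c "
from h import *
d((.514,-.346,.26,.5))"
```

```text
t 12.35 pos [0.5193 0.1405 0.2189] yaw [3.141e+00 1.000e-03 1.421e+00] q7 1.16 w 0.0769 F [ 2.   0.4 -0.1]
[-48.2, 6.72, -4.04] [0.001, 0.001, 0.921]
```

```bash
python3 -c "
from h import *
import pickle
c=snap('wrist','w4.png')
pickle.dump(c,open('c4.pkl','wb'))
print(pj(c,[[.6185,.1254,.064],[.5196,.1405,.042]]))"
```

```text
[[322.86563707 296.49823049]
 [323.16243289 189.35123235]]
```

View pics/w4.png

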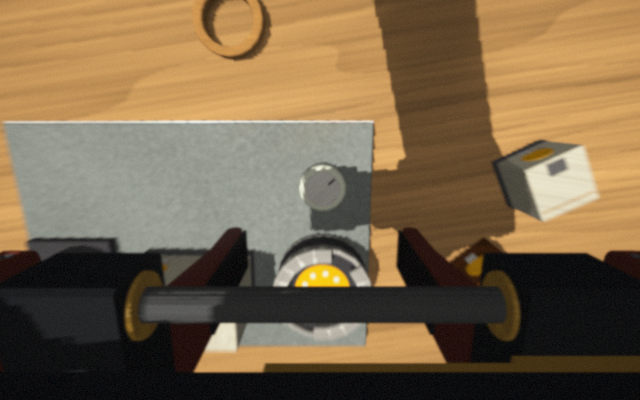

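Request:
{"op": "move_arm", "data": {"targets": [[[0,5,0],[0,0,0],0.95],[[0,9,0],[0,0,0],0.95],[[0,9,0],[0,0,0],0.95],[[0,9,0],[0,0,0],0.95],[[0,9,0],[0,0,0],0.95],[[0,9,0],[0,0,0],0.95]]}}

```text
time_s: 13.15
tcp_pos: [0.6112, 0.1281, 0.228]
tool_rot: [3.132, -0.005, 1.421]
ft_force: [-0.0, 0.3, -0.1]
grip_width: 0.0833
```

```bash
python3 -c "
from h import *
import pickle
d()
c=snap('wrist','w5.png',(220,120,420,270),4)
pickle.dump(c,open('c5.pkl','wb'))
print(pj(c,[[.6185,.1254,.064],[.5196,.1405,.042]]))
d()"
```

```text
t 13.15 pos [0.6112 0.1281 0.228 ] yaw [ 3.132 -0.005  1.421] q7 1.26 w 0.0833 F [-0.   0.3 -0.1]
[[320.33684678 198.47991568]
 [320.43987895  85.29597515]]
t 13.2 pos [0.6113 0.1281 0.228 ] yaw [ 3.131 -0.005  1.421] q7 1.26 w 0.0833 F [0.8 0.4 0.4]
```

View pics/w5.png

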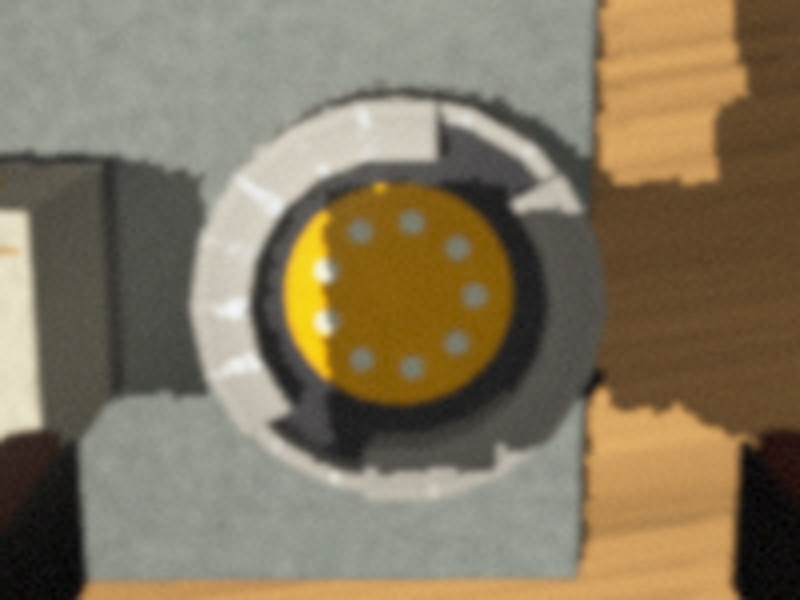

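```bash
python3 -c "
from h import *
import pickle
c=pickle.load(open('c5.pkl','rb'))
f=lambda x,y,z=.064: bp(c,220+x/4,120+y/4,z)
print('ctr',f(397.5,298.5), f(398,295,.051))
for a,b in [((316,449),(508,155)),((331,420),(476,182)),((331,420),(508,155))]:
    v=f(*b)-f(*a);print(np.arctan2(v[1],v[0]),np.linalg.norm(v))
d((.514,-.346,.26,.5),(.514,-.346,.26,.3))"
```

```text
ctr [0.61478053 0.12507565 0.064     ] [0.61702513 0.1248273  0.051     ]
2.4269273099014317 0.08180931853364581
2.45669706194761 0.06498698742279137
2.41639645933194 0.07382468850235657
t 13.2 pos [0.6113 0.1281 0.228 ] yaw [ 3.131 -0.005  1.421] q7 1.26 w 0.0833 F [0.8 0.4 0.4]
[-48.31, -2.52, -3.46] [0.007, -0.009, 0.921]
[-48.31, -2.52, -3.46] [0.006, -0.01, 1.121]
```

```bash
python3 -c "
from h import *
d((.51,-.17,.26,.3),(.406,-.451,.22,-.8))"
```

```text
t 13.2 pos [0.6113 0.1281 0.228 ] yaw [ 3.131 -0.005  1.421] q7 1.26 w 0.0833 F [0.8 0.4 0.4]
[-30.97, -5.54, -3.41] [0.006, -0.01, 1.121]
[-60.32, -11.67, 0.38] [0.0, -0.014, 2.221]
```

Request:
{"op": "move_arm", "data": {"targets": [[[-4,-1,-3],[0,0,0.15],0.95],[[-9,-2,-3.4],[0,0,0.33],0.95],[[-15,-3,-3.4],[0,0,0.5],0.95],[[-21,-4,-3.4],[0,0,0.68],0.95],[[-27,-5,-3.4],[0,0,0.86],0.95],[[-33,-6,-3.4],[0,0,1.04],0.95],[[-39,-7.3,-3.4],[0,0,1.22],0.95],[[-45,-8.6,-3.4],[0,0,1.4],0.95],[[-50,-9.7,-3],[0,0,1.58],0.95],[[-54,-10.5,-2],[0,0,1.76],0.95]]}}

```text
time_s: 14.45
tcp_pos: [0.4258, -0.3923, 0.2449]
tool_rot: [-3.135, -0.011, -0.346]
ft_force: [0.2, 0.9, 0.5]
grip_width: 0.0836
```

```bash
python3 -c "
from h import *
d((.406,-.451,.22,-.8))"
```

```text
t 14.45 pos [ 0.4258 -0.3923  0.2449] yaw [-3.135 -0.011 -0.346] q7 0.66 w 0.0836 F [0.2 0.9 0.5]
[0.1, 6.21, 2.45] [-0.009, -0.009, 0.454]
```

Request:
{"op": "move_arm", "data": {"targets": [[[0,4,1],[0,0,0.18],0.95],[[0,6.2,2.5],[0,0,0.35],0.95],[[0,6.2,2.5],[-0.009,-0.009,0.454],0.95],[[0,6.2,2.5],[-0.009,-0.009,0.454],0.95],[[0,6.2,2.5],[-0.009,-0.009,0.454],0.95],[[0,6.2,2.5],[-0.009,-0.009,0.454],0.95]]}}

```text
time_s: 15.2
tcp_pos: [0.4053, -0.4503, 0.2199]
tool_rot: [-3.141, -0.001, -0.798]
ft_force: [0.4, 0.3, -0.4]
grip_width: 0.0833
```

```bash
python3 -c "
from h import *
import pickle
d()
c=snap('wrist','w6.png',(220,20,420,170),4)
pickle.dump(c,open('c6.pkl','wb'))
s=np.array([.514,-.346,0]);e=.0395*np.array([np.cos(2.34),np.sin(2.34),0])
print(pj(c,[s+[0,0,.095],s, s+e,s-e]))
d()"
```

```text
t 15.2 pos [ 0.4053 -0.4503  0.2199] yaw [-3.141e+00 -1.000e-03 -7.980e-01] q7 0.39 w 0.0833 F [ 0.4  0.3 -0.4]
[[324.02729432 -12.87022667]
 [323.34452982  23.92738204]
 [282.31232096  23.74693641]
 [364.36224798  24.10776396]]
t 15.25 pos [ 0.4053 -0.4503  0.2199] yaw [-3.141e+00 -1.000e-03 -7.980e-01] q7 0.39 w 0.0834 F [ 0.6 -0.2  0.2]
```

View pics/w6.png

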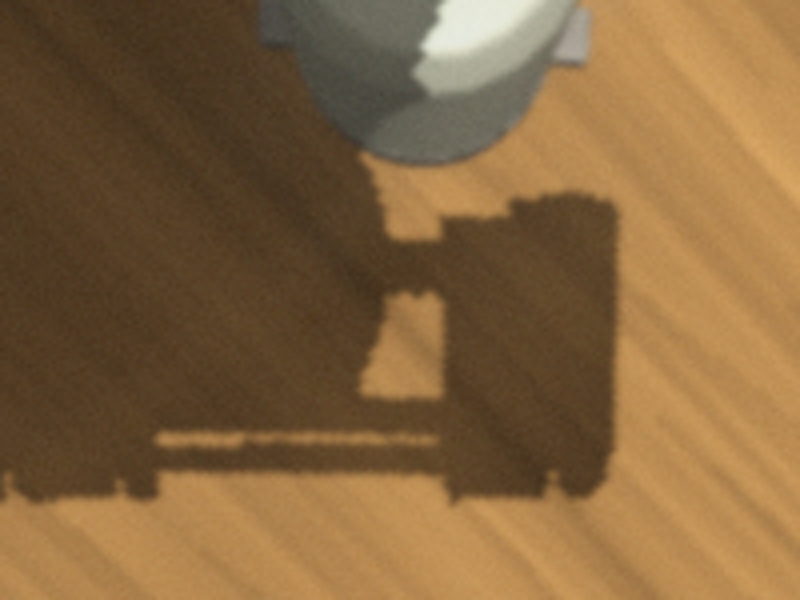

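```bash
python3 -c "
from h import *
import pickle
c=pickle.load(open('c6.pkl','rb'))
f=lambda x,y,z=0: bp(c,220+x/4,20+y/4,z)
a=f(261,45);b=f(588,66);v=b-a;th=np.arctan2(v[1],v[0]);print(th,np.linalg.norm(v),(a+b)/2)
m=(a+b)/2;n=np.array([np.cos(th+np.pi/2),np.sin(th+np.pi/2)]);print('ctr',m[:2]+.006*n)
d((.512,-.346,.2,.3),(.513,-.346,.075,.3))"
```

```text
-0.8564810652363648 0.07937287545725052 [ 0.5096402  -0.35412963  0.        ]
ctr [ 0.51417345 -0.35019903]
t 15.25 pos [ 0.4053 -0.4503  0.2199] yaw [-3.141e+00 -1.000e-03 -7.980e-01] q7 0.39 w 0.0834 F [ 0.6 -0.2  0.2]
[-0.03, -14.92, 2.0] [-0.0, -0.001, -1.098]
[0.03, -14.98, 14.5] [-0.0, -0.001, -1.098]
```

Request:
{"op": "move_arm", "data": {"targets": [[[0,-2,0],[0,0,-0.18],0.98],[[0,-5,0],[0,0,-0.36],0.98],[[0,-8,1],[0,0,-0.54],0.98],[[0.1,-11,2],[0,0,-0.72],0.98],[[0.2,-14,2],[0,0,-0.9],0.98],[[0.2,-14.8,2],[0,0,-1.098],0.98],[[0.2,-14.8,2],[0,0,-1.098],0.98],[[0.2,-14.8,2],[0,0,-1.098],0.98],[[0.2,-14.8,2],[0,0,-1.098],0.98]]}}

```text
time_s: 16.38
tcp_pos: [0.5121, -0.3491, 0.2001]
tool_rot: [3.141, -0.001, 0.296]
ft_force: [0.0, -0.2, -0.1]
grip_width: 0.0864
```

```bash
python3 -c "
from h import *
import pickle
d((.514,-.348,.076,.3))
c=snap('wrist','w7.png')
s=np.array([.514,-.348,0])
print(pj(c,[s+[0,0,.095],s+[0,0,.084]]))
"
```

```text
t 16.38 pos [ 0.5121 -0.3491  0.2001] yaw [ 3.141e+00 -1.000e-03  2.960e-01] q7 1.1 w 0.0864 F [ 0.  -0.2 -0.1]
[0.2, -0.06, 12.41] [0.001, -0.001, -0.004]
[[326.71528203 206.25095965]
 [326.50586186 202.58491203]]
```

View pics/w7.png

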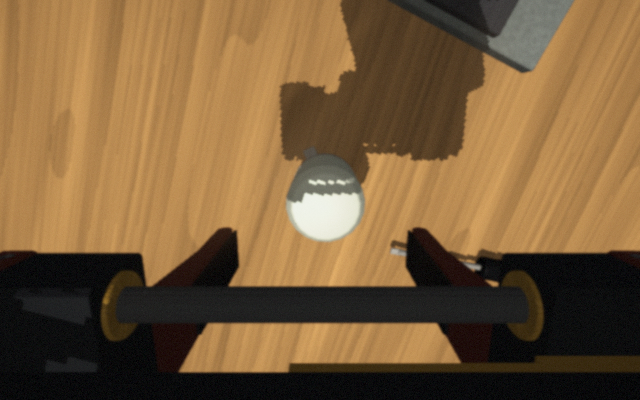

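Request:
{"op": "move_arm", "data": {"targets": [[[0.2,0,5],[0,0,0],0.98],[[0.2,-0.05,9],[0,0,-0.004],0.98],[[0.2,-0.05,12],[0,0,-0.004],0.98],[[0.2,-0.05,12.4],[0,0,-0.004],0.98],[[0.2,-0.05,12.4],[0,0,-0.004],0.98],[[0.2,-0.05,12.4],[0,0,-0.004],0.6],[[0.2,-0.05,12.4],[0,0,-0.004],0.5],[[0.2,-0.05,12.4],[0,0,-0.004],0.5],[[0.2,-0.05,12.4],[0,0,-0.004],0.5],[[0.2,-0.05,12.4],[0,0,-0.004],0.5]], "force": 20}}

```text
time_s: 17.68
tcp_pos: [0.5147, -0.3481, 0.0769]
tool_rot: [3.141, -0.002, 0.301]
ft_force: [0.2, 1.9, 5.7]
grip_width: 0.0613
```

```bash
python3 -c "
from h import *
d((.514,-.348,.22,.3),(.617,.1253,.22,.449))"
```

```text
t 17.68 pos [ 0.5147 -0.3481  0.0769] yaw [ 3.141e+00 -2.000e-03  3.010e-01] q7 1.19 w 0.0613 F [0.2 1.9 5.7]
[-0.03, -0.01, -14.31] [0.001, -0.002, 0.001]
[23.84, -42.16, -14.31] [0.001, -0.002, -0.148]
```

Request:
{"op": "move_arm", "data": {"targets": [[[0,0,-4],[0,0,0],0.5],[[0,0,-9],[0,0,0],0.5],[[0,0,-14.5],[0,0,0],0.5],[[1.5,-2.7,-17.5],[0,0,-0.02],0.5],[[4.5,-8,-17.5],[0,0,-0.05],0.5],[[7.5,-13.3,-17.5],[0,0,-0.1],0.5],[[10.5,-18.6,-17.5],[0,0,-0.148],0.5],[[13.5,-23.9,-17.5],[0,0,-0.148],0.5],[[16.5,-29.2,-17.5],[0,0,-0.148],0.5],[[19,-33.6,-17.5],[0,0,-0.148],0.5]]}}

```text
time_s: 18.92
tcp_pos: [0.5959, 0.032, 0.2515]
tool_rot: [3.141, -0.001, 0.45]
ft_force: [0.0, -0.7, -0.4]
grip_width: 0.0615
```

```bash
python3 -c "
from h import *
d((.617,.1253,.18,.449))"
```

```text
t 18.93 pos [0.5959 0.032  0.2515] yaw [ 3.141e+00 -1.000e-03  4.500e-01] q7 0.51 w 0.0615 F [ 0.  -0.7 -0.4]
[5.95, -7.49, 7.15] [0.001, -0.001, 0.001]
```

Request:
{"op": "move_arm", "data": {"targets": [[[3,-4,0],[0,0,0],0.5],[[5,-6.5,0],[0,0,0],0.5],[[5.95,-7.5,1],[0,0,0],0.5],[[5.95,-7.5,4],[0,0,0],0.5],[[5.95,-7.5,7.1],[0,0,0],0.5],[[5.95,-7.5,7.1],[0,0,0],0.5],[[5.95,-7.5,7.1],[0,0,0],0.5],[[5.95,-7.5,7.1],[0,0,0],0.5]]}}

```text
time_s: 19.92
tcp_pos: [0.6177, 0.125, 0.182]
tool_rot: [3.14, -0.003, 0.45]
ft_force: [-0.5, -0.0, -1.3]
grip_width: 0.0619
```

```bash
python3 -c "
from h import *
d((.617,.1253,.15,.449))
c=snap('wrist','w8.png')
d()
c=snap('scene','s8.png',(320,130,460,235),5.7)
"
```

```text
t 19.93 pos [0.6177 0.125  0.182 ] yaw [ 3.14e+00 -3.00e-03  4.50e-01] q7 0.4 w 0.0619 F [-0.5 -0.  -1.3]
[-0.07, -0.06, 3.2] [0.001, -0.003, 0.001]
t 19.98 pos [0.6176 0.1252 0.1819] yaw [ 3.141e+00 -3.000e-03  4.500e-01] q7 0.4 w 0.0617 F [ 0.3  1.2 -1. ]
```

View pics/w8.png

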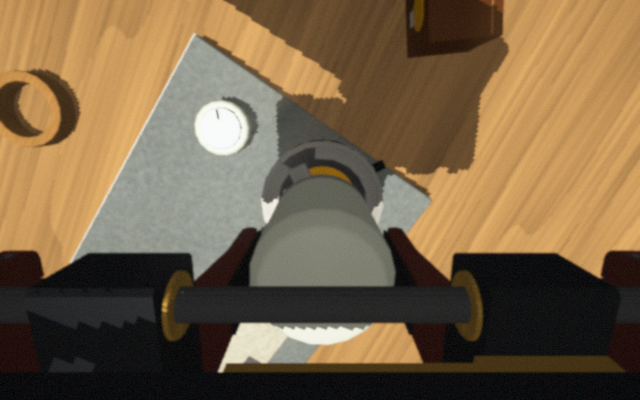

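View pics/s8.png

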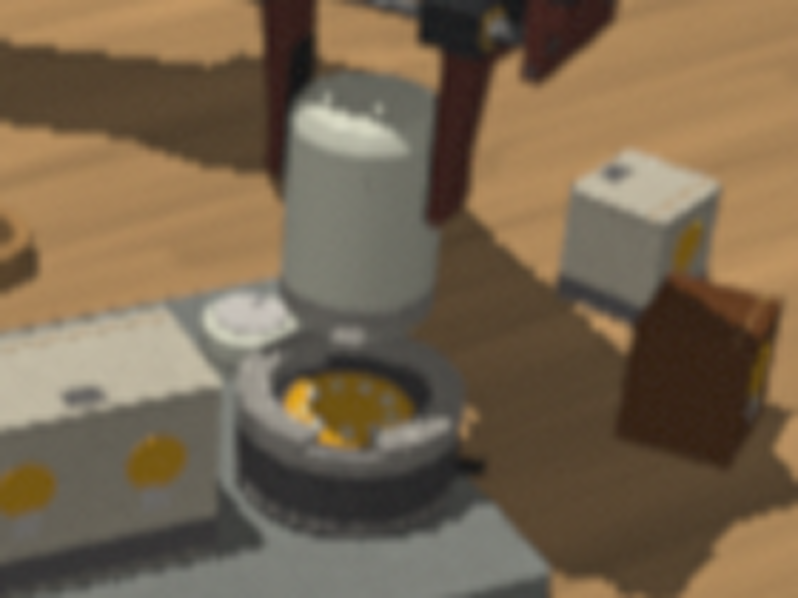

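```bash
python3 -c "
from h import *
c=cam('scene')
p=lambda P:(pj(c,P)-[320,130])*5.7
def circ(ctr,r,z):
    a=np.linspace(0,6.283,73);q=p(np.c_[ctr[0]+r*np.cos(a),ctr[1]+r*np.sin(a),0*a+z]);return q.min(0).round(1),q.max(0).round(1)
b=(.617,.1253);t=(.6176,.1252)
print('rim',circ(b,.047,.064),'open',circ(b,.034,.064)); print('shade',circ(t,.031,.105+.02),circ(t,.031,.105+.08),circ(t,.031,.105))
a=-.707
print('ear', p([[t[0]+.0395*np.cos(a),t[1]+.0395*np.sin(a),.108]]),'gap',p([[b[0]+.04*np.cos(a),b[1]+.04*np.sin(a),.064]]))
"
```

```text
rim (array([237.2, 323.5]), array([463.7, 448.6])) open (array([268.3, 339.6]), array([432.1, 430.1]))
shade (array([283.5, 220.8]), array([438.4, 299.4])) (array([291.4,  90.7]), array([452.1, 164.7])) (array([281. , 262.1]), array([434.1, 342.2]))
ear [[348.20914165 346.40988901]] gap [[340.16679572 437.47947116]]
```

Request:
{"op": "move_arm", "data": {"targets": [[[-0.07,0,1.5],[0,-0.003,0],0.5],[[-0.07,0,3],[0,-0.003,0],0.5],[[-0.07,0,3.9],[0,-0.003,0],0.5],[[-0.07,0,4.2],[0,-0.003,0],0.5],[[-0.07,0,4.5],[0,-0.003,0],0.5],[[-0.07,0,4.5],[0,-0.003,0],0.5]]}}

```text
time_s: 20.78
tcp_pos: [0.6171, 0.1251, 0.1367]
tool_rot: [3.141, -0.0, 0.45]
ft_force: [0.5, 0.1, -2.6]
grip_width: 0.0617
```

Request:
{"op": "move_arm", "data": {"targets": [[[0,0,0.3],[0,0,0],0.5],[[0,0,0.6],[0,0,0],0.5],[[0,0,0.8],[0,0,0],0.5],[[0,0,0.87],[0,0,0],0.5],[[0,0,0.87],[0,0,0],0.5]]}}

```text
time_s: 21.4
tcp_pos: [0.6171, 0.125, 0.128]
tool_rot: [3.141, -0.0, 0.45]
ft_force: [0.6, -1.1, -1.4]
grip_width: 0.0615
```

Request:
{"op": "move_arm", "data": {"targets": [[[0,0,0],[0,0,0.15],0.5],[[0,0,0],[0,0,0.32],0.5],[[0,0,0],[0,0,0.5],0.5],[[0,0,0],[0,0,0.68],0.5],[[0,0,0],[0,0,0.85],0.5],[[0,0,0],[0,0,0.85],0.5]]}}

```text
time_s: 22.15
tcp_pos: [0.6171, 0.1253, 0.1279]
tool_rot: [3.141, -0.001, -0.398]
ft_force: [0.5, 0.3, -1.7]
grip_width: 0.0613
```

```bash
python3 -c "
from h import *
d((.617,.125,.128,.449-1.57));print(status.observe()['torque'],status.observe()['qpos'])"
```

```text
t 22.15 pos [0.6171 0.1253 0.1279] yaw [ 3.141e+00 -1.000e-03 -3.980e-01] q7 -0.28 w 0.0613 F [ 0.5  0.3 -1.7]
[0.0, 0.03, -0.01] [0.0, -0.001, 0.723]
[-0.08706218  0.05912393  0.00108816] [-0.73701077  0.61835196  0.6704752   1.73645911 -0.45761326  0.94831019
 -0.28212868]
```

Request:
{"op": "move_arm", "data": {"targets": [[[0,0,0],[0,0,0.15],0.5],[[0,0,0],[0,0,0.32],0.5],[[0,0,0],[0,0,0.48],0.5],[[0,0,0],[0,0,0.6],0.5],[[0,0,0],[0,0,0.68],0.5],[[0,0,0],[0,0,0.73],0.5],[[0,0,0],[0,0,0.75],0.5],[[0,0,0],[0,0,0.75],0.5]]}}

```text
time_s: 23.15
tcp_pos: [0.6175, 0.1247, 0.128]
tool_rot: [-3.141, -0.003, -1.145]
ft_force: [1.1, -3.5, -3.9]
grip_width: 0.0615
```

```bash
python3 -c "
from h import *
d((.617,.125,.128,.449-1.57));print(status.observe()['torque'])
c=snap('scene','s9.png',(320,130,460,235),5.7)"
```

```text
t 23.15 pos [0.6175 0.1247 0.128 ] yaw [-3.141e+00 -3.000e-03 -1.145e+00] q7 -0.9 w 0.0615 F [ 1.1 -3.5 -3.9]
[-0.05, 0.03, 0.0] [-0.0, -0.003, -0.024]
[-0.80657681 -0.46440769  0.66191353]
```

View pics/s9.png

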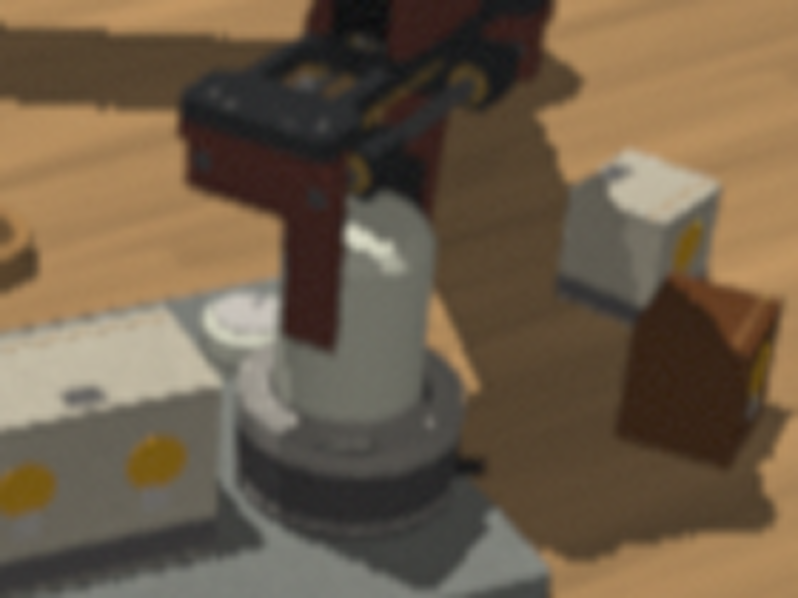

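Request:
{"op": "move_arm", "data": {"targets": [[[0,0,0.05],[0,0,-0.03],0.5],[[0,0,0.05],[0,0,-0.03],0.5],[[0,0,0.05],[0,0,-0.03],0.75],[[0,0,0.05],[0,0,-0.03],0.9],[[0,0,0],[0,0,-0.03],0.95],[[0,0,-2],[0,0,-0.03],0.95],[[0,0,-5],[0,0,-0.03],0.95],[[0,0,-10],[0,0,-0.03],0.95],[[0,0,-13],[0,0,-0.03],0.95]]}}

```text
time_s: 24.32
tcp_pos: [0.618, 0.1245, 0.2619]
tool_rot: [-3.138, -0.003, -1.116]
ft_force: [0.2, 0.5, 0.4]
grip_width: 0.0839
```

```bash
python3 -c "
from h import *
d((.545,.348,.2,.27),(.545,.348,.2,-1.3))"
```

```text
t 24.32 pos [0.618  0.1245 0.2619] yaw [-3.138e+00 -3.000e-03 -1.116e+00] q7 -0.97 w 0.0839 F [0.2 0.5 0.4]
[-23.31, -3.23, 6.12] [-0.001, -0.005, -1.386]
[-23.31, -3.23, 6.12] [-0.004, -0.003, 0.184]
```

Request:
{"op": "move_arm", "data": {"targets": [[[-2,-0.3,0],[0,0,-0.17],0.95],[[-5,-0.7,0],[0,0,-0.35],0.95],[[-9,-1.2,1],[0,0,-0.53],0.95],[[-13,-1.8,3],[0,0,-0.71],0.95],[[-17,-2.4,5],[0,0,-0.89],0.95],[[-21,-3,6.1],[0,0,-1.07],0.95],[[-23.3,-3.2,6.1],[0,0,-1.24],0.95],[[-23.3,-3.2,6.1],[0,0,-1.386],0.95],[[-23.3,-3.2,6.1],[0,0,-1.386],0.95],[[-23.3,-3.2,6.1],[0,0,-1.386],0.95]]}}

```text
time_s: 25.58
tcp_pos: [0.5453, 0.3472, 0.2011]
tool_rot: [3.139, -0.005, 0.265]
ft_force: [0.2, 0.9, -1.1]
grip_width: 0.0836
```

```bash
python3 -c "
from h import *
d((.545,.348,.046,.27))
c=snap('wrist','w9.png')
a=.27
for s in [(26,26),(26,-26),(-26,-26),(-26,26)]:
    print(pj(c,[.545+.001*(s[0]*np.cos(a)-s[1]*np.sin(a)),.348+.001*(s[0]*np.sin(a)+s[1]*np.cos(a)),.062]))
snap('top','t9.png',(230,110,500,300),2.9)
d()
"
```

```text
t 25.57 pos [0.5453 0.3472 0.2011] yaw [ 3.139 -0.005  0.265] q7 -0.11 w 0.0836 F [ 0.2  0.9 -1.1]
[-0.09, -0.13, 15.51] [0.003, -0.005, -0.005]
[[354.41512928 163.92760777]]
[[353.26687604 224.42628539]]
[[292.5301339  224.77614333]]
[[290.9051046  164.25498905]]
t 25.68 pos [0.5451 0.3473 0.2006] yaw [ 3.139 -0.004  0.267] q7 -0.11 w 0.0829 F [-0.4 -0.3  0.9]
```

View pics/w9.png

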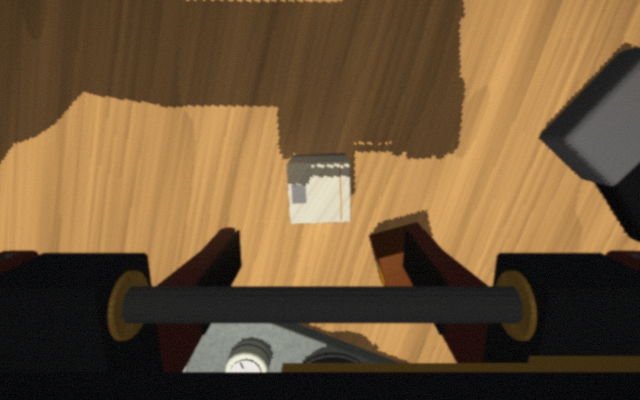

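View pics/t9.png

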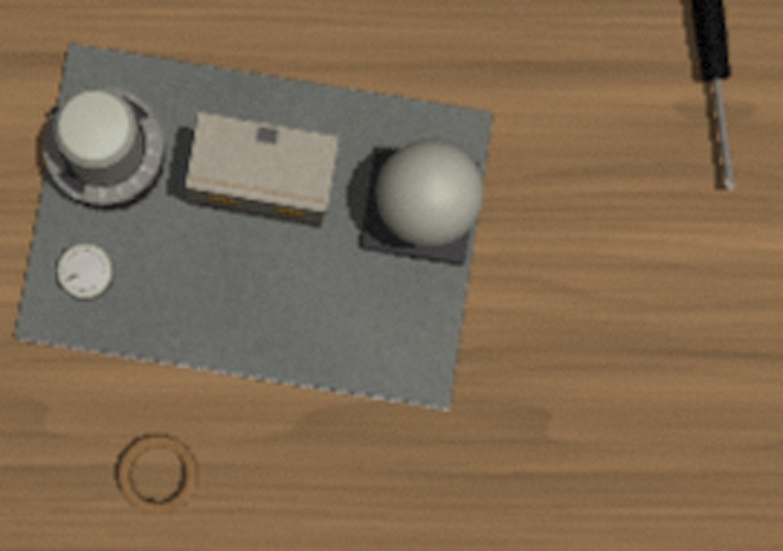

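Request:
{"op": "move_arm", "data": {"targets": [[[-0.3,-0.3,5],[0,0,0],0.95],[[-0.3,-0.3,10],[0,0,0],0.95],[[-0.3,-0.3,14.5],[0,-0.005,0],0.95],[[-0.3,-0.3,15.5],[0.003,-0.005,0],0.95],[[-0.3,-0.3,15.5],[0.003,-0.005,0],0.95],[[-0.3,-0.3,15.5],[0.003,-0.005,0],0.5],[[-0.3,-0.3,15.5],[0.003,-0.005,0],0.45],[[-0.3,-0.3,15.5],[0.003,-0.005,0],0.45],[[-0.3,-0.3,15.5],[0.003,-0.005,0],0.45],[[-0.3,-0.3,15.5],[0.003,-0.005,0],0.45]], "force": 15}}

```text
time_s: 26.92
tcp_pos: [0.5425, 0.3495, 0.0464]
tool_rot: [-3.141, -0.0, 0.267]
ft_force: [-1.7, -0.4, 4.8]
grip_width: 0.0524
```

```bash
python3 -c "
from h import *
d((.5995,-.0025,.25,-.152))"
```

```text
t 26.93 pos [0.5425 0.3495 0.0464] yaw [-3.141 -0.     0.267] q7 -0.03 w 0.0524 F [-1.7 -0.4  4.8]
[-3.77, 35.44, -20.39] [-0.001, -0.0, 0.419]
```

Request:
{"op": "move_arm", "data": {"targets": [[[0,0,-4.5],[0,0,0],0.45],[[0,0,-10],[0,0,0],0.45],[[0,0,-16],[0,0,0],0.45],[[-0.3,3,-20.4],[0,0,0.05],0.45],[[-0.8,8,-20.4],[0,0,0.12],0.45],[[-1.4,13.5,-20.4],[0,0,0.2],0.45],[[-2,19,-20.4],[0,0,0.28],0.45],[[-2.6,24.5,-20.4],[0,0,0.36],0.45],[[-3.2,30,-20.4],[0,0,0.419],0.45],[[-3.6,33.5,-20.4],[0,0,0.419],0.45]]}}

```text
time_s: 28.18
tcp_pos: [0.5959, 0.0134, 0.2502]
tool_rot: [-3.141, -0.0, -0.156]
ft_force: [-0.2, 0.5, -0.5]
grip_width: 0.0526
```

```bash
python3 -c "
from h import *
d((.5995,-.0025,.153,-.152))"
```

```text
t 28.18 pos [0.5959 0.0134 0.2502] yaw [-3.141 -0.    -0.156] q7 0.04 w 0.0526 F [-0.2  0.5 -0.5]
[0.6, 1.51, 9.72] [-0.0, -0.0, -0.004]
```

Request:
{"op": "move_arm", "data": {"targets": [[[0.6,1.5,1],[0,0,0],0.45],[[0.6,1.5,3],[0,0,0],0.45],[[0.6,1.5,6],[0,0,0],0.45],[[0.6,1.5,8.5],[0,0,0],0.45],[[0.6,1.5,9.2],[0,0,0],0.45],[[0.6,1.5,9.2],[0,0,0],0.45],[[0.6,1.5,9.2],[0,0,0],0.45]]}}

```text
time_s: 29.05
tcp_pos: [0.6001, -0.0024, 0.1592]
tool_rot: [-3.141, -0.001, -0.156]
ft_force: [-0.4, 0.0, -0.8]
grip_width: 0.0524
```

```bash
python3 -c "
from h import *
d((.5995,-.0025,.1482,-.152))
c=snap('wrist','w10.png')
d()
b=snap('scene','s10.png',(250,120,450,270),4)"
```

```text
t 29.05 pos [ 0.6001 -0.0024  0.1592] yaw [-3.141e+00 -1.000e-03 -1.560e-01] q7 0.14 w 0.0524 F [-0.4  0.  -0.8]
[-0.06, 0.01, 1.1] [-0.001, -0.001, -0.004]
t 29.1 pos [ 0.6001 -0.0024  0.1592] yaw [-3.141e+00 -2.000e-03 -1.560e-01] q7 0.14 w 0.0523 F [-0.2 -0.3 -1. ]
```

View pics/w10.png

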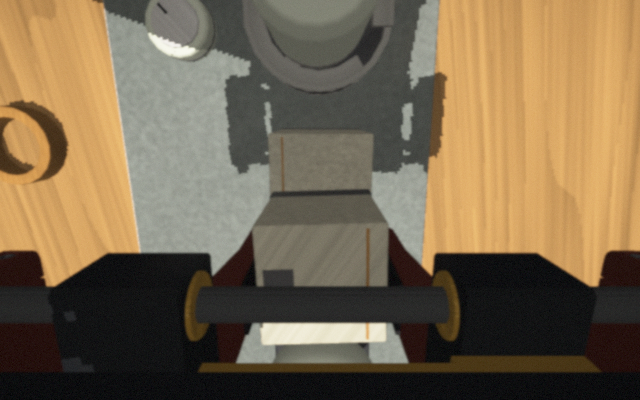

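View pics/s10.png

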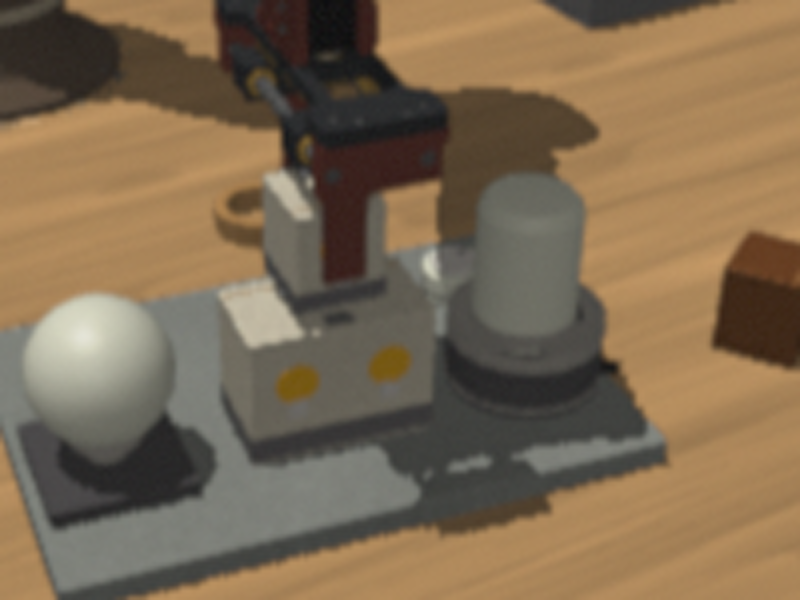

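```bash
python3 -c "
from h import *
c=cam('wrist')
s=np.array([bp(c,u,v,.1748)[:2] for u,v in [(253,224),(388,223),(386,342),(262,343)]]);print(s.round(4),s.mean(0))
t=np.array([bp(c,u,v,.102)[:2] for u,v in [(270,135),(373,133)]]);m=t.mean(0);yd=np.array([.1513,.9885]);print(m-.055*yd)
print((s[0]+s[1])/2-.026*yd)"
```

```text
[[ 0.5771  0.0267]
 [ 0.6273  0.0192]
 [ 0.6209 -0.0318]
 [ 0.5703 -0.0243]] [ 0.59890007 -0.00256226]
[ 0.59884068 -0.00233318]
[ 0.59826224 -0.00278141]
```

Centred within a millimetre; lowering and releasing.

Request:
{"op": "move_arm", "data": {"targets": [[[0,0,0.5],[0,0,0],0.45],[[0,0,0.9],[0,0,0],0.45],[[0,0,1.1],[0,0,0],0.45],[[0,0,1.15],[0,0,0],0.45],[[0,0,1.15],[0,0,0],0.45]]}}

```text
time_s: 29.78
tcp_pos: [0.5999, -0.0023, 0.1483]
tool_rot: [-3.14, -0.001, -0.156]
ft_force: [-3.5, -0.0, 8.3]
grip_width: 0.0523
```

Request:
{"op": "move_arm", "data": {"targets": [[[0,0,0],[0,0,0],0.7],[[0,0,0],[0,0,0],0.8],[[0,0,0],[0,0,0],0.85],[[0,0,-2],[0,0,0],0.85],[[0,0,-5],[0,0,0],0.85],[[0,0,-10],[0,0,0],0.85],[[0,0,-15],[0,0,0],0.85],[[0,0,-15],[0,0,0],0.85]]}}

```text
time_s: 30.78
tcp_pos: [0.6015, -0.0034, 0.3037]
tool_rot: [-3.138, -0.009, -0.157]
ft_force: [0.5, -0.1, -0.7]
grip_width: 0.0748
```

```bash
python3 -c "
from h import *
d((.36,-.35,.3,-.7))"
```

```text
t 30.77 pos [ 0.6015 -0.0034  0.3037] yaw [-3.138 -0.009 -0.157] q7 0.04 w 0.0748 F [ 0.5 -0.1 -0.7]
[-18.45, 38.01, 0.06] [-0.006, -0.007, 0.543]
```

Request:
{"op": "move_arm", "data": {"targets": [[[-2.5,5,0],[0,0,0],0.85],[[-5,10,0],[0,0,0.1],0.85],[[-7.5,15,0],[0,0,0.2],0.85],[[-10,20,0],[0,0,0.3],0.85],[[-12.5,25,0],[0,0,0.4],0.85],[[-15,30,0],[0,0,0.5],0.85],[[-18,35,0],[0,0,0.54],0.85],[[-18.4,38,0],[0,0,0.54],0.85],[[-18.4,38,0],[0,0,0.54],0.85],[[-18.4,38,0],[0,0,0.54],0.85]]}}

```text
time_s: 32.02
tcp_pos: [0.3607, -0.3493, 0.3005]
tool_rot: [-3.134, -0.005, -0.697]
ft_force: [-0.2, 0.8, -0.9]
grip_width: 0.0746
```

```bash
python3 -c "
from h import *
b=snap('scene','s11.png',(230,120,450,285),3.6)
b=snap('top','t11.png',(230,110,500,300),2.9)"
```

```text
(no output)
```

View pics/s11.png

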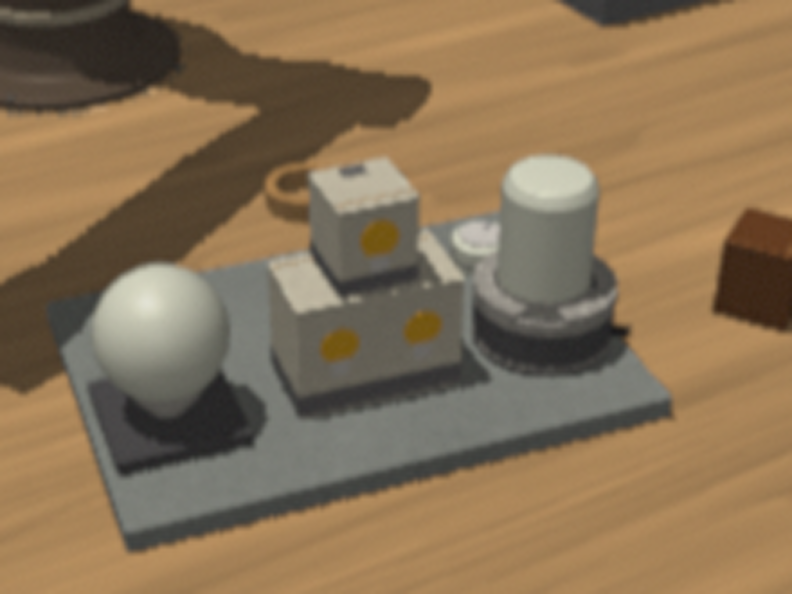

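View pics/t11.png

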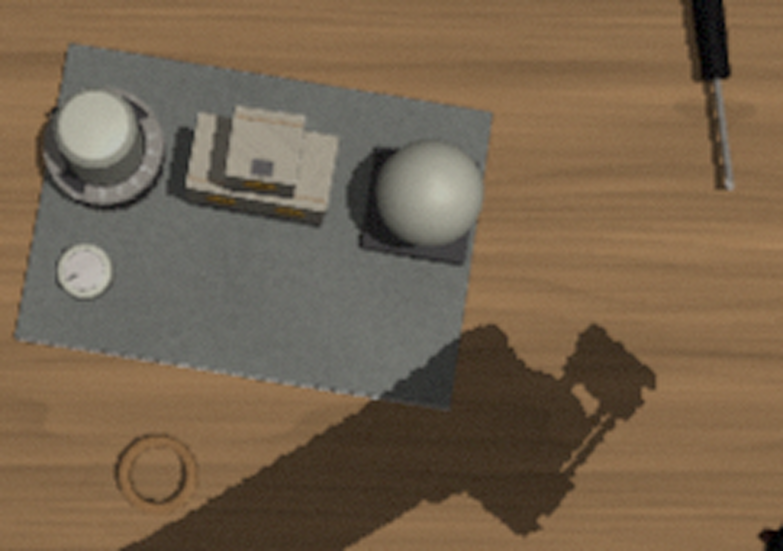

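```bash
python3 -c "
from h import *
c=cam('top');o=np.array([.56424,.00214]);th=-.1518
M=np.array([[np.cos(th),np.sin(th)],[-np.sin(th),np.cos(th)]])
f=lambda x,y,z:(M@(bp(c,230+x/2.9,110+y/2.9,z)[:2]-o)).round(4)
print('dimmer',f(84.5,270.5,.042),'shade top',f(96.5,129,.140))
s=np.array([f(*p,.164) for p in [(236,105),(305,116),(298,185),(226,175)]]);print('single',s.mean(0)); e=s[1]-s[0];print(np.arctan2(e[1],e[0])+np.pi/2)
workorder.sign_off()"
```

```text
dimmer [-0.0639  0.1296] shade top [0.0325 0.1271]
single [0.036725 0.000525]
0.007873853024100486
the job is handed in; nothing more can be done
```

The lamp display is finished and I handed the job in at about 32 s of the 120 s allowed. No check failed, but the sign-off gives no verdict.

Positions below are in the board's frame, from the last top-camera picture unless noted, with the target in brackets:

| Item | x, y (mm) | Other checks |
|---|---|---|
| Shade | 32.5, 127 (35, 130), measured at its top | went past the rim with no contact, down to cup-floor height; turned about 90° until the wrist torque rose at the stop |
| Large carton | 36, 2 (35, 0) | within 0.2° of parallel; measured after it was placed, before the small carton went on |
| Small carton | 37, 0.5 (on the large carton's middle) | about 1–2 mm off centre, within 0.5° of square |
| Dimmer | -64, 130 (-65, 130) | about 30 mm clear of the base |

- **Shade offset:** the 3–4 mm difference at the shade top is close to the camera's calibration error. The gripper's own reading put the shade within about 1 mm of the base's measured axis.
- **Shade seating:** I did not measure its height after releasing it. In the last picture it stands upright in the cup, and no ear is visible in the gap facing the camera.
- **Bystanders:** the tape roll and screwdriver look unmoved in the top view. The arm stood clear of everything at the end.

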